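# Bed three heat sinks onto their modules, smallest first

## Task

Three finned heat sinks stand on push pins a little above the pads of three grey LED module plates. Press each heat sink fully down onto its pad with a light push of the fingertips on its top: first the smallest, then the middle one, last the largest. Do not pick up, tip or shove the modules, and leave the things lying around them where they are.

Things in the scene. Friction and masses are not known exactly. Their poses are not given: they have to be found in the camera images.
- small_top (a point): Centre of the top face of the smallest heat sink (bare aluminium, fins pointing up, 45 x 45 mm in plan, 18 mm tall). Its fins form a flat top that can be pressed anywhere. x and y of this point are along the plate's sides, z is up. It stands 50 mm over the table at the start and 42 mm when fully down. The sink rides on pins in a loose grey plate, 120 x 95 x 22 mm, 1 kg, on rubber feet.
- medium_top (a point): The same for the middle heat sink, 50 x 60 mm in plan, 28 mm tall: top 60 mm over the table at the start, 52 mm when fully down. Same kind of plate.
- large_top (a point): The same for the largest heat sink, 100 x 75 mm in plan, 35 mm tall: top 67 mm over the table at the start, 59 mm when fully down. Same kind of plate.
- small_sink (a joint): How far the smallest heat sink has been pushed down (m): 0 standing high, 0.008 down on its pad (a hard stop). It gives way at about 5 N and stays where it is left. Against the stop a light push is enough: never over 30 N.
- medium_sink (a joint): The same for the middle heat sink.
- large_sink (a joint): The same for the largest heat sink.
- small_module: The loose grey plate under the smallest heat sink, 120 (its x) x 95 (its y) x 22 mm; origin at the centre of its underside; the heat sink stands in its middle.
- medium_module: The plate under the middle heat sink, same size.
- large_module: The plate under the largest heat sink, same size.
- connector: Bystander: white strip connector, 20 x 110 x 16 mm, lying along its y; origin under its centre.
- marker: Bystander: marker pen, 135 x 15 x 16 mm, lying along its x; origin under its centre.
- spool: Bystander: spool of solder wire, 55 x 78 x 36 mm; origin under its centre.
- screwdriver: Bystander: screwdriver, 224 x 25 x 24 mm, lying along its x; origin under its centre.
- driver: Bystander: white potted LED driver, body 36 x 104 x 28 mm with short wire ends along its y (196 mm over all); origin under its centre.
- meter: Bystander: hand multimeter, 145 x 70 x 43 mm; origin under its centre.

How it is judged (in metres and radians):
On the way, in this order (a step that is already met when the one before it is completed fails the run):
1. the smallest heat sink is pressed down (value of joint small_sink above 0.0055 m), for 0.1 s.
2. then the middle heat sink (value of joint medium_sink above 0.0055 m), for 0.1 s.
3. last the largest heat sink (value of joint large_sink above 0.0055 m), for 0.1 s.
At the end, for the whole second after the job is handed in: All three heat sinks are pushed down at least 5.5 of their 8 mm, their plates stand flat on the table within 30 mm of where they were, everything is at rest, and the bystanders are within 20 mm of where they were (value of joint each of small_sink, medium_sink, large_sink above 0.0055 m and height (world z) of each of small_module, medium_module, large_module below 0.006 m and angle between each of small_module, medium_module, large_module's own z axis and vertical below 0.06 rad and distance of each of small_module, medium_module, large_module from where it was at the start of the episode below 0.03 m and linear speed of each of small_module, medium_module, large_module below 0.02 m/s and distance of each of connector, marker, spool, screwdriver, driver, meter from where it was at the start of the episode below 0.02 m); the robot touches nothing.
It fails at once if a heat sink is pushed down (over 2 mm) while a smaller one is not yet down ((value of joint medium_sink above 0.002 m and value of joint small_sink below 0.005 m) or (value of joint large_sink above 0.002 m and value of joint small_sink below 0.005 m) or (value of joint large_sink above 0.002 m and value of joint medium_sink below 0.005 m)).
It fails at once if a heat sink is pressed harder than a light push (over 30 N) (contact force between any of the arm, the fingers and small_module above 30 N or contact force between any of the arm, the fingers and medium_module above 30 N or contact force between any of the arm, the fingers and large_module above 30 N).
It fails at once if a module is lifted, tipped or shoved (over 15 mm up, 0.25 rad or 30 mm) (height (world z) of any of small_module, medium_module, large_module above 0.015 m or angle between any of small_module, medium_module, large_module's own z axis and vertical above 0.25 rad or distance of any of small_module, medium_module, large_module from where it was at the start of the episode above 0.03 m).
It fails at once if a bystander is moved (over 20 mm) (distance of any of connector, marker, spool, screwdriver, driver, meter from where it was at the start of the episode above 0.02 m).
It also fails if it takes over 51 s, if anything falls off the work surface, if the arm or the gripper's body presses on something with over 40 N, if the wrist force passes 120 N, or if a joint passes its speed limit or range.

## Robot

A 7-joint arm with a two-finger parallel gripper is mounted at the origin on a cart in front of the work surface, level with it; the furniture and walls round the work are solid. World frame = base frame: x ahead of the robot, y to its left, z up, the work surface at z = 0. Lengths are in mm, angles in degrees, forces in N, time in s.
With the tool pointing down it reaches from about 425 to 875 mm from the base axis. Payload 8.4 kg.
Tool frame: the origin (TCP) lies midway between the tips of the shut fingers; the grasp point (between the pads) lies 19 mm behind it; z points along the fingers, y is the line along which they close (so a half turn about z gives the same grasp; the last joint's range is limited). The gripper opens to 85 mm and grips with 20 to 120 N. Pads are 22 mm wide; open, the fingers measure 114 mm over their backs; the gripper's body (76 mm by 85 mm) begins 54 mm behind the grasp point. The pads swing forward as they close: fully open they stand 13 mm farther back than shut.
Start: joints at [58.086, 19.091, 2.286, 83.961, -0.768, 76.965, -3.352], TCP at [287.259, -583.049, 231.308] pointing down, gripper open.
Joint ranges: [-147.57, 147.57], [-21.85, 119.76], [-74.77, 79.35], [14.55, 137.4], [-85.83, 265.84], [4.83, 119.75], [-152.11, 152.11]. Speed limits (degrees/s): [127.2, 127.2, 159.86, 159.86, 180, 180, 180].

## Interface

Orientations are given as a 3x3 rotation matrix whose columns are the frame's x, y, z axes.
In Python, from bench import env gives the robot as it stands. The module is installed in compiled form; this text tells all that it offers.
- The arm moves only by the tool drive_tool, never from a script. Its argument "plan" is one flat list of numbers, 5 for each row, row after row: the shift along the tool's x, y, z in m, then the turn about the tool's z in degrees, then the closure, from 0 (fully open) to 1 (shut). A call has 1 to 8 rows; each row shifts and turns the commanded pose from where the row before left it, along the tool's axes as they then stand; what a row does not reach is not made up. A row lasts 1/12 s, in which the tool goes at most 41.7 mm and 7.16 degrees, less where a joint would pass 70% of its speed; a pose out of reach is approached as far as the arm can. A call is refused whole if a number of a shift passes 0.0417 or a number of a turn 7.16, either way. A call with a gripper value outside its range is refused whole. The fingers move at their own pace and stop on an object; "force" is the grip in N (left out, the last holds). Time passes only in rows, so rows that do not move let the fingers close. It gives the time, the measured TCP pose, the force, the opening and the grip force at its end, in the units of the state.
- env.get_obs(): the state, without advancing time (a new reading comes with each control period).
- env.get_image(name): name is "scene" or "top"; returns a dict with "image" (420x560x3 uint8, blue, green, red), "camera_matrix" (3x3 intrinsics, pixels), "dist" ([k1, k2, p1, p2, k3] as OpenCV has them; the pictures are not rectified), "view" (4x4, takes a point from world to camera coordinates). Camera axes: x right, y down, z forward; pixel columns grow to the right and rows downward; lengths in mm; the calibration is good to about 2 mm. A picture is of the moment at which its call begins. There is no depth.
- env.sign_off(): hands the job in; it is judged then, once.
The state is a dict: "t": time; "joint_pos": joint angles; "qd": joint speeds; "joint_torque": joint torques, N m; "ee_pos": TCP position; "ee_rot": TCP orientation; "ft_force": force on the tool from outside, world axes, zero at the start; "ft_torque": the same for the moment, N m; "opening": finger opening in mm; "grasp_force": force on a finger pad.
Only numpy, scipy, OpenCV 4.12 (cv2) and the standard library are available. Lean on these libraries where they do the work, as an engineer would, in place of code of your own. Each camera call takes 0.05 s, during which the arm holds its last target. There are 200 camera calls.

## Working session

There is one attempt and no reset: what is moved stays moved. The work goes in short steps, Python scripts to look and compute and a tool call to move; the robot and the scene stay as the last step left them, time stands still between calls to the robot, and variables do not carry over. Pictures are saved under pics/ and viewed, at most 10 in all, crops included, and the job is handed in when it is done.

Besides the shell and the picture viewer there is one more tool, called by a JSON object that holds its "name" and its "arguments". drive_tool: Moves the arm, as the interface text tells. Its arguments: {"type":"object","properties":{"plan":{"type":"array"},"force":{"type":"number"}},"required":["plan"]}

```bash
mkdir -p pics
cat > h.py <<'E'
import numpy as np, cv2
from bench import env
def grab(n,tag):
    d=env.get_image(n); cv2.imwrite(f'pics/{tag}.png',d['image']); return d
def ray(d,uv,z):
    K=np.array(d['camera_matrix']);V=np.array(d['view'])
    p=cv2.undistortPoints(np.array(uv,float).reshape(-1,1,2),K,np.array(d['dist'])).reshape(-1,2)
    R,t=V[:3,:3],V[:3,3]; c=-R.T@t
    r=np.c_[p,np.ones(len(p))]@R
    return c+r*((z-c[2])/r[:,2])[:,None]
E
python3 - <<'E'
from h import *
import pickle
D={n:grab(n,n+'0') for n in('scene','top')}
pickle.dump(D,open('d.pkl','wb'))
for d in D.values():
    V=np.array(d['view']);print(np.round(-V[:3,:3].T@V[:3,3]),np.round(V[:3,:3],2).tolist())
o=env.get_obs();print(o['t'],o['ee_pos'],o['ee_rot'],o['ft_force'])
E
```

```text
[-208. -687. 1160.] [[0.58, -0.81, -0.01], [-0.63, -0.43, -0.65], [0.52, 0.39, -0.76]]
[ 306. -118. 1101.] [[-0.13, -0.99, 0.0], [-0.97, 0.13, -0.21], [0.21, -0.03, -0.98]]
0.1 [ 287.07319024 -582.73125085  230.4793819 ] [[ 8.97040329e-01  4.41948032e-01 -7.65743635e-04]
 [ 4.41948677e-01 -8.97039433e-01  1.27355720e-03]
 [-1.24056139e-04 -1.48085156e-03 -9.99998896e-01]] [ 0.44271295 -0.05878044 -0.13043327]
```

View pics/top0.png

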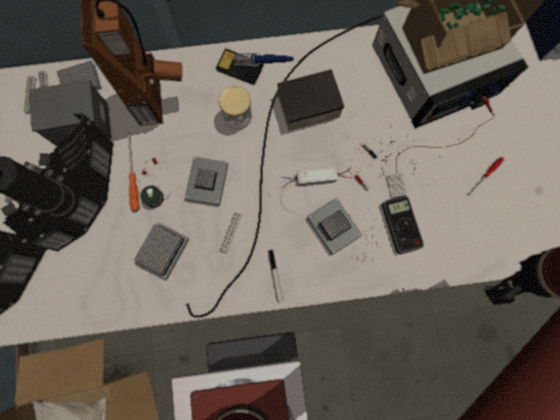

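View pics/scene0.png

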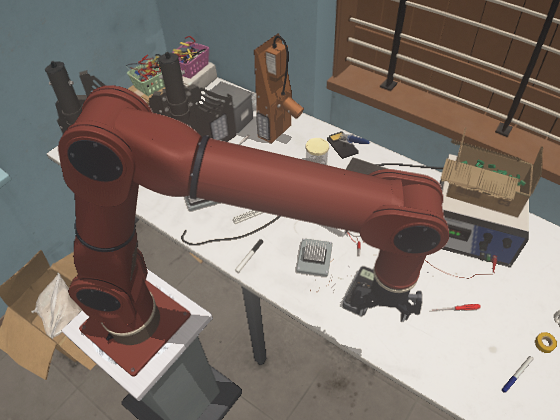

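The top view shows three plates, at about (207,182) with the smallest sink, (333,226) with the middle one and (161,250) with the largest. In the scene view the arm hides some of them. Next I'll enlarge the plate areas and segment them.

Run:
```python
from h import *
import pickle
d=pickle.load(open('d.pkl','rb'))['top'];im=d['image']
c=im[140:290,120:370]; c=cv2.convertScaleAbs(cv2.resize(c,None,fx=3.2,fy=3.2,interpolation=cv2.INTER_CUBIC),alpha=1.6)
cv2.imwrite('pics/crop1.png',c)
g=cv2.cvtColor(im,cv2.COLOR_BGR2GRAY)
hsv=cv2.cvtColor(im,cv2.COLOR_BGR2HSV)
print(g[182,190:222],g[226,310:360],g[250,135:190])
for n,uv,zt in(('s',(206,180),50),('m',(334,224),60),('l',(161,250),67)):
    x,y=uv; m=np.zeros_like(g); m[y-38:y+38,x-38:x+38]=(g[y-38:y+38,x-38:x+38]<140)*255
    cs,_=cv2.findContours(m,cv2.RETR_EXTERNAL,cv2.CHAIN_APPROX_NONE)
    k=[q for q in cs if cv2.pointPolygonTest(q,uv,False)>=0]
    for q in k:
        r=cv2.minAreaRect(ray(d,q.reshape(-1,2),22)[:,:2].astype(np.float32)); print(n,'plate@22',r,cv2.minAreaRect(q))
    print(n,'top@',zt,ray(d,[uv],zt).round())
```

```text
[102 102 104 104  97  86  72  79  79  86  76  81  84  86  81  72  72  78
  88  95  87  86  74  49  35  73  99 103 106 108 107 106] [102  83  72  74  91 101  90  69  58  51  27  38  47  59  78  92  95  82
  88  84  76  84  92  75  86  95  90  76  89  82  70  83  88  83  75  84
  86  74  74  71  74 103 115 120 119 116 128 150 161 164] [159 160 156 136 114  97  97  94  91  97 106  88  93 105 102  93  97  99
  91  97 103  91  87 105  95  94 100 103  89  87  97  86  77  99  87  89
 105  99  81  64  61  49  43  65  92  98  84  85 116 148 157 161 157 161
 160]
s plate@22 ((631.2996826171875, 22.437908172607422), (99.87065124511719, 128.82147216796875), 73.08024597167969) ((206.17308044433594, 181.6345977783203), (37.45817947387695, 47.852333068847656), 11.309932708740234)
s top@ 50 [[627.  19.  50.]]
m plate@22 ((469.7745361328125, -291.70709228515625), (123.03311920166016, 106.7332534790039), 25.31713104248047) ((332.9230651855469, 226.38461303710938), (47.70421600341797, 40.49311065673828), 56.30992889404297)
m top@ 60 [[ 469. -289.   60.]]
l plate@22 ((463.19427490234375, 155.38668823242188), (105.77599334716797, 126.60903930664062), 56.19355392456055) ((160.55731201171875, 250.89488220214844), (40.622623443603516, 50.67852020263672), 28.610462188720703)
l top@ 67 [[458. 143.  67.]]
```

View pics/crop1.png

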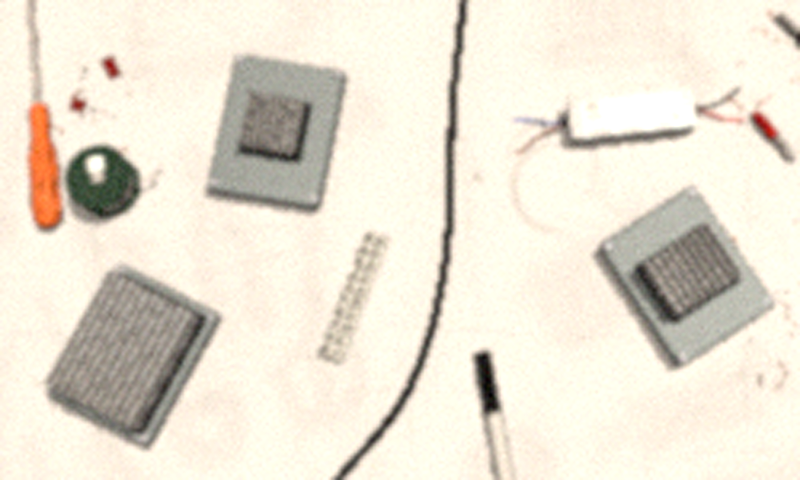

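The crop shows the sink tops centred at about (273,123), (690,270) and (127,350) crop px. These rays agree with the plate centres, and the plate sizes are right for 120x95:

| Sink | x, y (mm) |
|---|---|
| Small | (631, 22) |
| Middle | (469, -292) |
| Large | (461, 150) |

I'll shut the fingers and go to the small sink.

{"name": "drive_tool", "arguments": {"plan": [0.034,-0.023,0,0,1,0.034,-0.023,0,0,1,0.034,-0.023,0,0,1,0.034,-0.023,0,0,1,0.034,-0.023,0,0,1,0.034,-0.023,0,0,1,0.034,-0.023,0,0,1,0.034,-0.023,0,0,1], "force": 20}}

```text
t: 0.77
ee_pos: [450.3, -295.8, 231.2]
ee_rot: [[0.897, 0.442, -0.0], [0.442, -0.897, 0.0], [-0.0, -0.0, -1.0]]
ft_force: [1.0, -0.4, 0.5]
opening: -0.1
grasp_force: 0.0
```

{"name": "drive_tool", "arguments": {"plan": [0.034,-0.023,0,0,1,0.034,-0.023,0,0,1,0.034,-0.023,0,0,1,0.034,-0.023,0,0,1,0.034,-0.023,0,0,1,0.034,-0.023,0,0,1,0.034,-0.023,0,0,1,0,0,0,0,1]}}

```text
t: 1.43
ee_pos: [594.5, -38.2, 230.8]
ee_rot: [[0.892, 0.451, 0.001], [0.451, -0.892, 0.005], [0.003, -0.004, -1.0]]
ft_force: [-0.8, 2.6, -0.2]
opening: -0.3
grasp_force: 0.0
```

```bash
cat > rem.py <<'E'
import sys; from h import *
o=env.get_obs();R=np.array(o['ee_rot']);t=np.array([float(a) for a in sys.argv[1:4]])
print(o['t'],o['ee_pos'].round(1),'tool shift mm',(R.T@(t-o['ee_pos'])).round(1),o['ft_force'].round(1),o['opening'],np.round(o['joint_pos']))
E
python3 rem.py 631 22 80
```

```text
1.4333 [594.5 -38.2 230.8] tool shift mm [ 59.4 -36.6 151.2] [-0.8  2.6 -0.2] -0.2949226813047242 [ 18.  14. -22.  91.   5.  76. -68.]
```

{"name": "drive_tool", "arguments": {"plan": [0.02,-0.013,0.03,0,1,0.02,-0.013,0.03,0,1,0.02,-0.013,0.03,0,1,0,0,0.03,0,1,0,0,0.02,0,1,0,0,0,0,1,0,0,0,0,1]}}

```text
t: 2.02
ee_pos: [628.0, 13.1, 90.5]
ee_rot: [[0.897, 0.442, -0.003], [0.442, -0.897, 0.0], [-0.002, -0.001, -1.0]]
ft_force: [1.0, -0.9, 0.7]
opening: -0.2
grasp_force: 0.0
```

```bash
python3 rem.py 631 22 55
python3 - <<'E'
from h import *
im=grab('top','t2')['image'][100:250,110:310]
cv2.imwrite('pics/t2c.png',cv2.convertScaleAbs(cv2.resize(im,None,fx=3.5,fy=3.5,interpolation=cv2.INTER_CUBIC),alpha=1.6))
E
```

```text
2.0167 [628.   13.1  90.5] tool shift mm [ 6.7 -6.6 35.5] [ 1.  -0.9  0.7] -0.18902828865843604 [ 12.  25. -22.  95.  10.  62. -77.]
```

View pics/t2c.png

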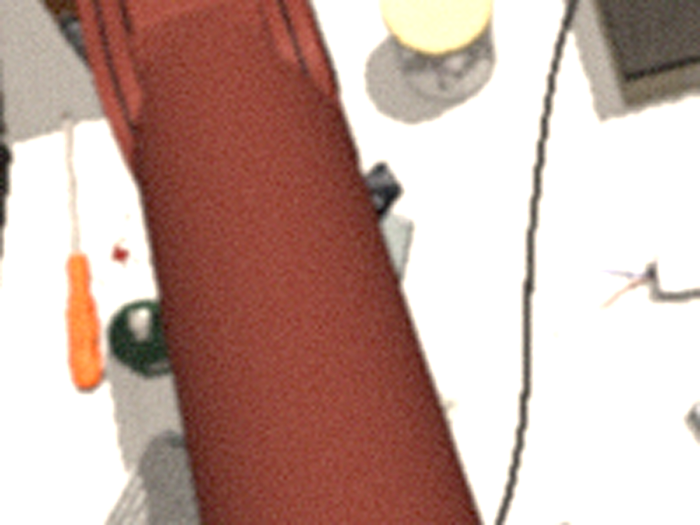

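The arm hides the sink from above, so I'll go on with the measured point and use the force reading.

{"name": "drive_tool", "arguments": {"plan": [0.0065,-0.0065,0.015,0,1,0,0,0.015,0,1,0,0,0.005,0,1,0,0,0,0,1,0,0,0,0,1]}}

```text
t: 2.48
ee_pos: [632.2, 21.9, 57.1]
ee_rot: [[0.897, 0.442, 0.001], [0.442, -0.897, -0.0], [0.001, 0.0, -1.0]]
ft_force: [-0.1, -0.5, 0.4]
opening: -0.1
grasp_force: 0.0
```

{"name": "drive_tool", "arguments": {"plan": [0,0,0.002,0,1,0,0,0.002,0,1,0,0,0.002,0,1,0,0,0,0,1,0,0,0,0,1]}}

```text
t: 2.9
ee_pos: [631.8, 22.0, 50.4]
ee_rot: [[0.897, 0.442, -0.0], [0.442, -0.897, 0.0], [-0.0, -0.0, -1.0]]
ft_force: [-0.1, -0.1, 0.2]
opening: 0.2
grasp_force: 0.0
```

{"name": "drive_tool", "arguments": {"plan": [0,0,0.001,0,1,0,0,0.001,0,1,0,0,0.001,0,1,0,0,0,0,1,0,0,0,0,1]}}

```text
t: 3.32
ee_pos: [632.0, 22.0, 47.6]
ee_rot: [[0.897, 0.442, 0.0], [0.442, -0.897, -0.0], [0.0, 0.0, -1.0]]
ft_force: [-1.8, -0.3, 5.5]
opening: 0.2
grasp_force: 2.2
```

Contact is at 5.5 N and the sink is sliding down. I'll continue in small steps.

{"name": "drive_tool", "arguments": {"plan": [0,0,0.001,0,1,0,0,0.001,0,1,0,0,0.001,0,1,0,0,0,0,1,0,0,0,0,1]}}

```text
t: 3.73
ee_pos: [631.9, 22.0, 44.4]
ee_rot: [[0.897, 0.442, 0.0], [0.442, -0.897, 0.0], [0.0, 0.0, -1.0]]
ft_force: [-1.0, 0.5, 3.6]
opening: -0.0
grasp_force: 1.9
```

{"name": "drive_tool", "arguments": {"plan": [0,0,0.001,0,1,0,0,0.0005,0,1,0,0,0,0,1,0,0,0,0,1]}}

```text
t: 4.07
ee_pos: [632.0, 22.0, 42.9]
ee_rot: [[0.897, 0.442, 0.0], [0.442, -0.897, 0.0], [0.0, 0.0, -1.0]]
ft_force: [-1.2, -0.3, 3.9]
opening: 0.0
grasp_force: 2.1
```

{"name": "drive_tool", "arguments": {"plan": [0,0,0.0005,0,1,0,0,0,0,1,0,0,0,0,1]}}

```text
t: 4.32
ee_pos: [631.9, 22.0, 42.4]
ee_rot: [[0.897, 0.442, 0.0], [0.442, -0.897, -0.0], [0.0, 0.0, -1.0]]
ft_force: [-1.0, -0.9, 4.9]
opening: -0.2
grasp_force: 2.3
```

{"name": "drive_tool", "arguments": {"plan": [0,0,-0.01,0,1,0,0,-0.03,0,1,0,0,-0.04,0,1,-0.03,0.022,0,0,1,-0.03,0.022,0,0,1,-0.03,0.022,0,0,1,-0.03,0.022,0,0,1,-0.03,0.022,0,0,1]}}

```text
t: 4.98
ee_pos: [544.8, -144.2, 122.8]
ee_rot: [[0.897, 0.442, 0.0], [0.442, -0.897, 0.0], [0.0, 0.0, -1.0]]
ft_force: [0.2, -0.5, 0.1]
opening: 0.1
grasp_force: 0.0
```

{"name": "drive_tool", "arguments": {"plan": [-0.03,0.022,0,0,1,-0.03,0.022,0,0,1,-0.03,0.022,0,0,1,-0.03,0.022,0,0,1,-0.015,0.011,0,0,1,0,0,0,0,1,0,0,0,0,1]}}

```text
t: 5.57
ee_pos: [467.9, -292.3, 122.5]
ee_rot: [[0.898, 0.44, 0.0], [0.44, -0.898, 0.0], [0.0, -0.0, -1.0]]
ft_force: [0.4, 1.4, -0.2]
opening: 0.1
grasp_force: 0.0
```

```bash
python3 rem.py 469 -292 60;  python3 - <<'E'
from h import *
a=grab('top','t3')['image'][130:290,100:250]
d=grab('scene','s3')['image'][140:300,160:360]
f=lambda i:cv2.convertScaleAbs(cv2.resize(i,(395,395*i.shape[0]//i.shape[1]),interpolation=cv2.INTER_CUBIC),alpha=1.4)
a,d=f(a),f(d); o=np.zeros((450,790,3),np.uint8); o[:a.shape[0],:395]=a;o[:d.shape[0],395:]=d
cv2.imwrite('pics/c3.png',o)
E
```

```text
5.5667 [ 467.9 -292.3  122.5] tool shift mm [ 1.1  0.2 62.5] [ 0.4  1.4 -0.2] 0.08759825618759937 [ 39.  13. -14. 105.   4.  62. -39.]
```

View pics/c3.png

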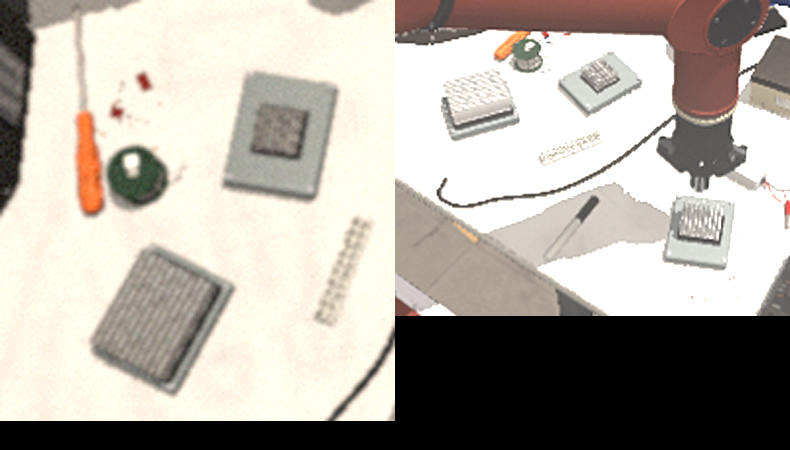

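The picture shows the small sink sitting low on its pad with its plate unmoved. In the scene view the tool is above the middle sink, so I'll press that now.

{"name": "drive_tool", "arguments": {"plan": [0,0,0.02,0,1,0,0,0.02,0,1,0,0,0.015,0,1,0,0,0.004,0,1,0,0,0,0,1,0,0,0,0,1]}}

```text
t: 6.17
ee_pos: [469.3, -290.6, 63.9]
ee_rot: [[0.896, 0.443, 0.0], [0.443, -0.896, 0.0], [0.0, 0.0, -1.0]]
ft_force: [-0.3, 0.0, 0.9]
opening: 0.2
grasp_force: 0.0
```

{"name": "drive_tool", "arguments": {"plan": [0,0,0.0015,0,1,0,0,0.001,0,1,0,0,0.001,0,1,0,0,0.001,0,1,0,0,0.001,0,1,0,0,0,0,1,0,0,0,0,1]}}

```text
t: 6.75
ee_pos: [469.0, -291.6, 58.3]
ee_rot: [[0.897, 0.442, 0.001], [0.442, -0.897, -0.0], [0.001, 0.001, -1.0]]
ft_force: [-0.7, 1.2, 5.5]
opening: -0.2
grasp_force: 2.5
```

{"name": "drive_tool", "arguments": {"plan": [0,0,0.001,0,1,0,0,0.001,0,1,0,0,0.001,0,1,0,0,0.001,0,1,0,0,0,0,1,0,0,0,0,1]}}

```text
t: 7.25
ee_pos: [468.9, -291.6, 54.1]
ee_rot: [[0.897, 0.442, 0.001], [0.442, -0.897, -0.0], [0.001, 0.001, -1.0]]
ft_force: [1.5, 0.0, 3.2]
opening: 0.3
grasp_force: 1.8
```

{"name": "drive_tool", "arguments": {"plan": [0,0,0.001,0,1,0,0,0.0007,0,1,0,0,0,0,1,0,0,0,0,1]}}

```text
t: 7.58
ee_pos: [468.9, -291.6, 52.3]
ee_rot: [[0.897, 0.442, 0.001], [0.442, -0.897, -0.0], [0.001, 0.001, -1.0]]
ft_force: [2.2, -0.7, 3.8]
opening: -0.2
grasp_force: 1.9
```

{"name": "drive_tool", "arguments": {"plan": [0,0,-0.01,0,1,0,0,-0.03,0,1,0,0,-0.04,0,1,0.0157,-0.0333,0,0,1,0.0157,-0.0333,0,0,1,0.0157,-0.0333,0,0,1,0.0157,-0.0333,0,0,1,0.0157,-0.0333,0,0,1]}}

```text
t: 8.25
ee_pos: [464.4, -105.8, 132.4]
ee_rot: [[0.897, 0.442, -0.001], [0.442, -0.897, -0.0], [-0.001, -0.0, -1.0]]
ft_force: [1.7, -0.5, -0.7]
opening: -0.1
grasp_force: 0.0
```

{"name": "drive_tool", "arguments": {"plan": [0.0157,-0.0333,0,0,1,0.0157,-0.0333,0,0,1,0.0157,-0.0333,0,0,1,0.0157,-0.0333,0,0,1,0.0157,-0.0333,0,0,1,0.0157,-0.0333,0,0,1,0.0157,-0.0333,0,0,1,0,0,0,0,1]}}

```text
t: 8.92
ee_pos: [459.4, 157.7, 132.9]
ee_rot: [[0.893, 0.449, 0.0], [0.449, -0.893, 0.003], [0.001, -0.002, -1.0]]
ft_force: [-1.5, 0.4, 0.4]
opening: 0.1
grasp_force: 0.0
```

{"name": "drive_tool", "arguments": {"plan": [0,0,0,0,1,0,0,0,0,1]}}

```text
t: 9.08
ee_pos: [460.5, 149.7, 132.0]
ee_rot: [[0.897, 0.442, -0.001], [0.442, -0.897, -0.001], [-0.001, 0.0, -1.0]]
ft_force: [0.2, -0.0, 0.1]
opening: 0.5
grasp_force: 0.0
```

```bash
python3 rem.py 461 150 67;  python3 - <<'E'
from h import *
d=grab('scene','s4')['image'][140:300,160:400]
cv2.imwrite('pics/c4.png',cv2.convertScaleAbs(cv2.resize(d,None,fx=3,fy=3,interpolation=cv2.INTER_CUBIC),alpha=1.2))
E
```

```text
9.0833 [460.5 149.7 132. ] tool shift mm [ 0.7 -0.1 65. ] [ 0.2 -0.   0.1] 0.4630365416373696 [ 11.   7. -36. 112.   5.  62. -91.]
```

View pics/c4.png

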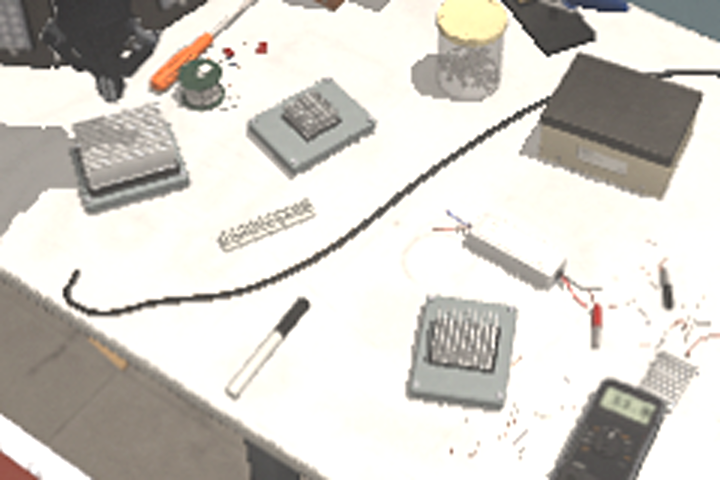

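The view shows the small (310,115) and middle (465,338) sinks down and the large one (130,145) still high. The gripper is above it near (110,90). I'll press the large sink.

{"name": "drive_tool", "arguments": {"plan": [0,0,0.02,0,1,0,0,0.02,0,1,0,0,0.015,0,1,0,0,0.006,0,1,0,0,0,0,1,0,0,0,0,1]}}

```text
t: 9.63
ee_pos: [461.1, 149.6, 71.5]
ee_rot: [[0.898, 0.441, -0.0], [0.441, -0.898, -0.0], [-0.0, 0.0, -1.0]]
ft_force: [0.3, -0.4, 0.4]
opening: 0.3
grasp_force: 0.0
```

{"name": "drive_tool", "arguments": {"plan": [0,0,0.0015,0,1,0,0,0.001,0,1,0,0,0.001,0,1,0,0,0.001,0,1,0,0,0.001,0,1,0,0,0,0,1,0,0,0,0,1]}}

```text
t: 10.22
ee_pos: [461.2, 150.4, 65.9]
ee_rot: [[0.897, 0.442, 0.001], [0.442, -0.897, 0.0], [0.001, 0.0, -1.0]]
ft_force: [0.6, -1.1, 5.3]
opening: -0.0
grasp_force: 2.2
```

{"name": "drive_tool", "arguments": {"plan": [0,0,0.001,0,1,0,0,0.001,0,1,0,0,0.001,0,1,0,0,0.001,0,1,0,0,0.001,0,1,0,0,0,0,1,0,0,0,0,1]}}

```text
t: 10.8
ee_pos: [461.2, 150.3, 60.8]
ee_rot: [[0.897, 0.442, 0.001], [0.442, -0.897, 0.0], [0.001, 0.0, -1.0]]
ft_force: [0.5, -0.7, 3.0]
opening: -0.4
grasp_force: 1.2
```

{"name": "drive_tool", "arguments": {"plan": [0,0,0.001,0,1,0,0,0.0005,0,1,0,0,0,0,1,0,0,0,0,1]}}

```text
t: 11.13
ee_pos: [461.2, 150.4, 59.3]
ee_rot: [[0.897, 0.442, 0.001], [0.442, -0.897, 0.0], [0.001, 0.0, -1.0]]
ft_force: [1.6, 0.1, 3.4]
opening: -0.0
grasp_force: 1.7
```

{"name": "drive_tool", "arguments": {"plan": [0,0,-0.01,0,1,0,0,-0.03,0,1,0,0,-0.03,0,1,0,0,-0.03,0,1,0,0,0,0,1,0,0,0,0,1,0,0,0,0,1]}}

```text
t: 11.72
ee_pos: [460.4, 150.1, 158.9]
ee_rot: [[0.897, 0.442, -0.001], [0.442, -0.897, -0.0], [-0.001, 0.0, -1.0]]
ft_force: [-0.3, 0.1, -0.0]
opening: 0.0
grasp_force: 0.0
```

Run:
```python
from h import *
d=grab('scene','s5')['image'][140:300,160:400]
cv2.imwrite('pics/c5.png',cv2.convertScaleAbs(cv2.resize(d,None,fx=3,fy=3,interpolation=cv2.INTER_CUBIC),alpha=1.2))
```

```text
(no output)
```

View pics/c5.png

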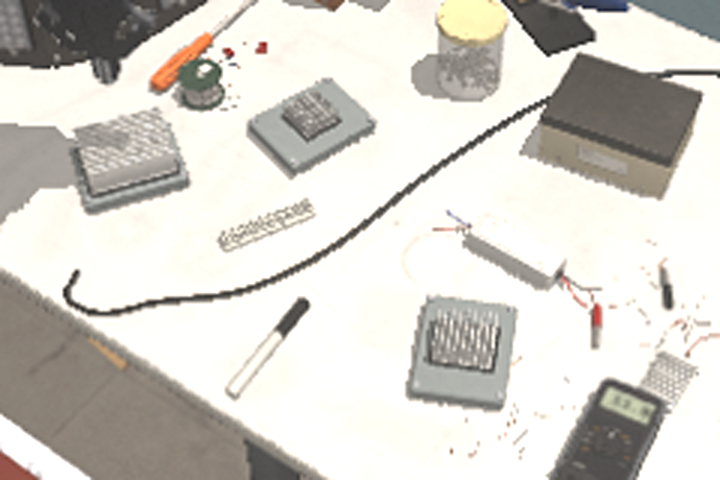

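The large sink (130,150) is now down as well. The plates and bystanders haven't moved and the gripper is clear, so I'm handing in.

```bash
python3 -c "
from bench import env
print(env.sign_off())"
```

```text
the job is handed in; nothing more can be done
None
```

I pressed the three heat sinks down in order (small, middle, large), each to within about 0.5 mm of its stop; the highest force I read was 5.5 N, nothing else visibly moved, and the job is handed in, with no verdict returned.

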